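Preset the cooling-water valve two turns open

ROBOT

A 6-joint arm with a two-finger parallel gripper is mounted at the origin on the work surface. World frame = base frame: x ahead of the robot, y to its left, z up, the work surface at z = 0. Lengths are in m, angles in rad, forces in N, time in s.
With the tool pointing down it reaches from about 0.375 to 0.9 m from the base axis. Payload 3.1 kg.
Tool frame: the origin (TCP) lies midway between the tips of the shut fingers; the grasp point (between the pads) lies pinch_z behind it (pinch_z is the distance from the TCP to the grasp point, in m); y points along the fingers, z is the direction in which the jaws open and shut, and the axes are right-handed (so a half turn about y gives the same grasp; the last joint's range is limited). The gripper opens to 87 mm and grips with 3 to 60 N. Pads are 19 mm wide; open, the fingers measure 117 mm over their backs; the gripper's body (75 mm by 190 mm) begins 51 mm behind the grasp point.
Start: joints at [-1.387, 0.527, 1.433, -0, 1.181, -0.178], TCP at [0.222, -0.584, 0.223] pointing down, gripper open.
Joint ranges: [-3.08, 3.08], [-0.75, 2.2], [0.22, 2.44], [-1.43, 4.57], [0, 2.65], [-2.85, 2.85]. Speed limits (rad/s): [2.79, 2.79, 3.14, 3.14, 3.14, 3.14].

INTERFACE

Orientations are given as a unit quaternion [x, y, z, w].
In Python, from rig import get_obs, camera, hand_in, pinch_z gives the robot as it stands. The module is installed in compiled form; this text tells all that it offers.
- The arm moves only by the tool arm_command, never from a script. Its argument "plan" is a list of rows, each a list of 2 entries, a list of its own where there are three numbers: the shift along the world's x, y, z in units of 25 mm (1.0 is 25 mm), then the turn about the world's z in units of 5 degrees (1.0 is 5 degrees). A call has 1 to 5 rows; each row is the pose to reach, as a shift and turn from the pose commanded when the call began; what a row does not reach only later rows make up. A row lasts 1/10 s, in which the tool goes at most 50 mm and 8.59 degrees, less where a joint would pass 70% of its speed; a pose out of reach is approached as far as the arm can. A call with a gripper value outside its range is refused whole. "fingers" is the opening, from -1 (shut) to 1 (fully open), set as the call begins (left out, the last holds). The fingers move at their own pace and stop on an object; "force" is the grip in N (left out, the last holds). Time passes only in rows, so rows that repeat a pose let the fingers close. It gives the time, the measured TCP pose, the force and the opening at its end, in the units of the state.
- get_obs(): the state, without advancing time (a new reading comes with each control period).
- camera(name): name is "scene" or "side" or "wrist"; returns a dict with "pixels" (480x640x3 uint8, red, green, blue), "camera_matrix" (3x3 intrinsics, pixels), "R" (3x3) and "t" (3): a world point X has camera coordinates R X + t. Camera axes: x right, y down, z forward; pixel columns grow to the right and rows downward; lengths in m; the calibration is good to about 2 mm. The wrist camera is an equidistant fisheye: a pixel r from the principal point sees the ray r / f radians off the axis. A picture is of the moment at which its call begins. There is no depth.
- hand_in(): hands the job in, once; it reports no verdict.
The state is a dict: "time": time; "q": joint angles; "joint_velocities": joint speeds; "joint_torque": joint torques, N m; "position": TCP position; "tool_rot": TCP orientation; "ft_force": force on the tool from outside, world axes, zero at the start; "moment": the same for the moment, N m; "grip_width": finger opening in m.
Only numpy, scipy, OpenCV 4.12 (cv2) and the standard library are available. Lean on these libraries where they do the work, as an engineer would, in place of code of your own. Each camera call takes 0.05 s, during which the arm holds its last target.

TASK

Pull the service tray of the cooling-water unit out to its stop. Then turn the red handwheel by its black crank handle clockwise until the valve is fully shut, back it off exactly two full turns, and finish still gripping the crank handle with the tray fully out, ready to trim the flow. Leave the bottle, the vial rack and the screwdriver around the unit where they are.

Things in the scene. Friction and masses are not known exactly. Their poses are not given: they have to be found in the camera images.
- unit: Low white sheet-metal cooling-water unit, fixed on the bench to the robot's left, its open front to the robot's right: 330 deep (its x), 330 wide (its y), 210 high. Origin on the bench under the middle of its front edge; x points horizontally into the unit, z up. Its roof covers the pipework until the tray is out. A small black case, 28 high, lies on the roof's rear half.
- tray (a joint): Service tray with a grey front panel (326 wide, 15 thick, top edge 208 above the bench), sliding out along the unit's -x. 0 m is closed, 0.23 m fully out at its hard stop. May start up to 30 mm ajar. Stiff slides (about 9 N to move it); it stays where left. It carries the valve.
- tray_handle (a point): Middle of the tray's steel bar pull: a round bar 10 in diameter and 130 long, level and parallel to the front panel (along the unit's y), 184 above the bench, its centre 42 in front of the panel's outer face and 24 below the panel's top edge; free to grip from above.
- valve_wheel (a joint): Angle of the red handwheel on its upright stem, rad, counted through all turns: 0 is shut (hard stop), growing anticlockwise seen from above as it opens, up to 25.1. Starts 0.4 to 1.2 turns open. Stiff (0.1 N m, 2.5 N at the crank handle), stays where left. At 0, and at every whole turn, the crank handle is on the wheel axis's side towards the unit (unit's +x).
- wheel_hub (a point): Middle of the red three-spoke handwheel (105 across, rim 13 thick), on the stem's axis in the plane of the rim; 132 above the bench when shut, rising 1.5 per turn of opening. 100 behind the inner face of the tray's front panel, midway across; with the tray fully out, 130 in front of the unit's front edge. Axes turn with the wheel: x points from the axis to the crank handle.
- crank: Black crank handle standing upright on the wheel's rim, 45 from the wheel's axis: a sleeve 20 in diameter, 54 long, that spins freely on its pin, so a gripper need not turn with the wheel. Origin in the middle of the sleeve's length, 36 above the rim plane (168 above the bench when shut); its foot is 2.5 above the rim's top. Grip from above at mid-length.
- reagent: Amber bottle 72 in diameter, 155 high, standing beside the unit. Origin under its foot. To be left alone.
- vial_rack: Grey rack of small vials, 85 x 125 x 45 high. Origin under its middle. To be left alone.
- driver: Screwdriver with a green handle lying on the bench. To be left alone.

How it is judged:
By the outcome, as a careful person would: the job done as asked, in the order asked, and still so for the second after the job is handed in, while the arm keeps its last pose, push and grip.
It also fails if it takes over 72 s, if anything falls off the work surface, if the arm or the gripper's body presses on something with over 40 N, if the wrist force passes 120 N, or if a joint passes its speed limit or range.

## Working session

There is one attempt and no reset: what is moved stays moved. The work goes in short steps, Python scripts to look and compute and a tool call to move; the robot and the scene stay as the last step left them, time stands still between calls to the robot, and variables do not carry over. Pictures are saved under pics/ and viewed, and the job is handed in when it is done.

Besides the shell and the picture viewer there is one more tool, called after "Call:" as name(argument=value, ...) on one line, values as JSON. arm_command: Moves the arm, as the interface text tells. Its arguments: {"type":"object","properties":{"plan":{"type":"array"},"fingers":{"type":"number"},"force":{"type":"number"}},"required":["plan"]}

```bash
mkdir -p pics; ls; python3 - <<'E'
from rig import get_obs, camera, pinch_z
import cv2
print(pinch_z); o=get_obs(); print(o)
for n in ["scene","side","wrist"]:
    c=camera(n); cv2.imwrite(f"pics/{n}0.png",c["pixels"][:,:,::-1]); print(n,c["camera_matrix"].tolist(),c["R"].tolist(),c["t"].tolist())
E
```

```text
pics
0.0187
{'time': 0.0, 'q': array([-1.38649945e+00,  5.28457006e-01,  1.43393974e+00, -1.42031571e-05,
        1.18138115e+00, -1.78511778e-01]), 'joint_velocities': array([-0.0004674 , -0.00047886, -0.00091396, -0.00069203, -0.00123158,
        0.00158748]), 'joint_torque': array([ 5.46308329e-04, -4.40044570e+01, -1.76594371e+01,  6.32212101e-02,
        5.82743017e-02, -1.79556300e-04]), 'position': array([ 0.22169057, -0.58355906,  0.22156536]), 'tool_rot': array([-0.12757855,  0.69627591, -0.69473074,  0.12756479]), 'ft_force': array([0.20717428, 0.36448755, 0.28793221]), 'moment': array([0.03545373, 0.01060713, 0.01749017]), 'grip_width': 0.0868319502286913}
scene [[495.09034493925265, 0.0, 323.9736048688683], [0.0, 495.09034493925265, 247.4652262371573], [0.0, 0.0, 1.0]] [[0.2970904297041788, 0.954650078655695, 0.019506509192105583], [0.5106311087025239, -0.14158158426067077, -0.848062807711475], [-0.8068414636119153, 0.2619119743748152, -0.5295365617931104]] [-0.158999349086156, -0.1663168651109006, 1.4284308868503692]
side [[538.0586045953597, 0.0, 326.12302520806566], [0.0, 538.0586045953597, 242.30323717374893], [0.0, 0.0, 1.0]] [[-0.35589922127615553, -0.9344903265790365, -0.007973319586716121], [-0.7385325428035459, 0.28647648203468606, -0.6103285250266115], [0.5726302712179604, -0.21132689079063277, -0.7921082739838091]] [0.17715680490375857, 0.486148949411088, 0.9112444239376923]
wrist [[371.64829954431775, 0.0, 318.2484367236045], [0.0, 371.64829954431775, 239.32838045596532], [0.0, 0.0, 1.0]] [[0.35372699905474986, -0.9353462702539531, -0.0021365537068893307], [-0.8970037857465221, -0.3398722898036119, 0.2826146404205903], [-0.2650687052372098, -0.09805193188138205, -0.9592311505357822]] [-0.6236266267321874, -0.03343770102128001, 0.3913910352074277]
```

View pics/scene0.png

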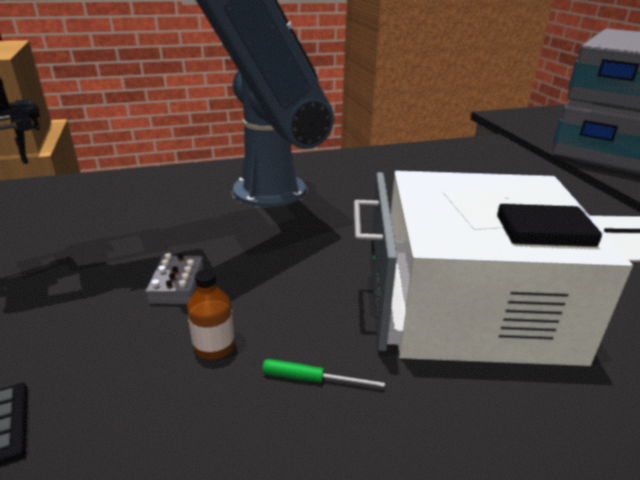

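View pics/side0.png

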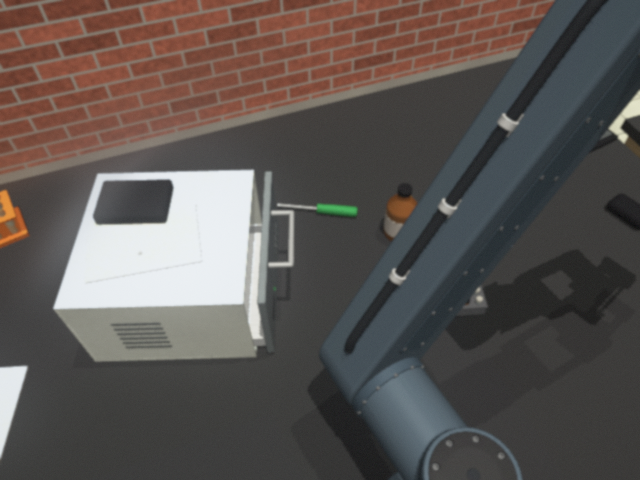

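View pics/wrist0.png

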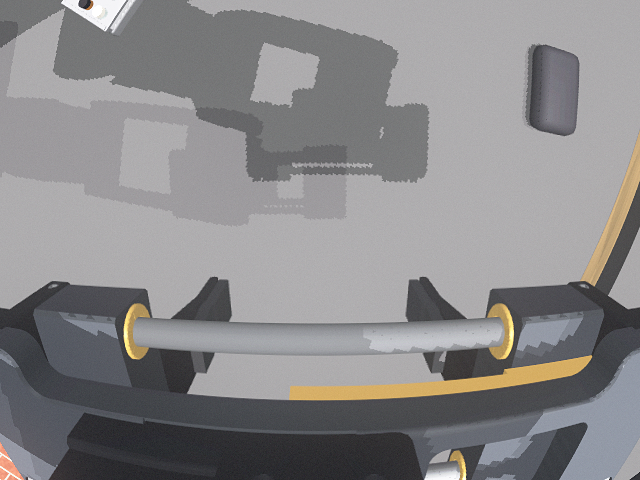

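```bash
python3 - <<'E'
import cv2
a=cv2.imread("pics/scene0.png")[160:370,330:650]; cv2.imwrite("pics/s0c.png",cv2.resize(a,None,fx=2.5,fy=2.5,interpolation=cv2.INTER_CUBIC))
a=cv2.imread("pics/side0.png")[160:370,40:340]; cv2.imwrite("pics/d0c.png",cv2.resize(a,None,fx=2.6,fy=2.6,interpolation=cv2.INTER_CUBIC))
E
```

```text
(no output)
```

View pics/s0c.png

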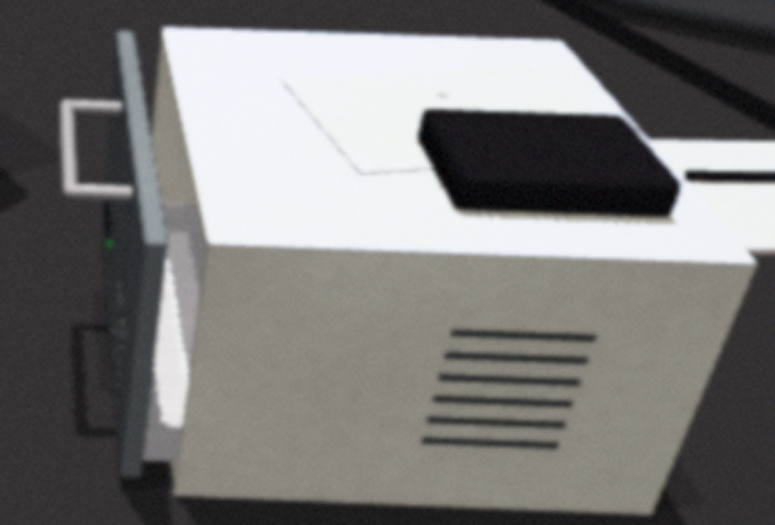

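View pics/d0c.png

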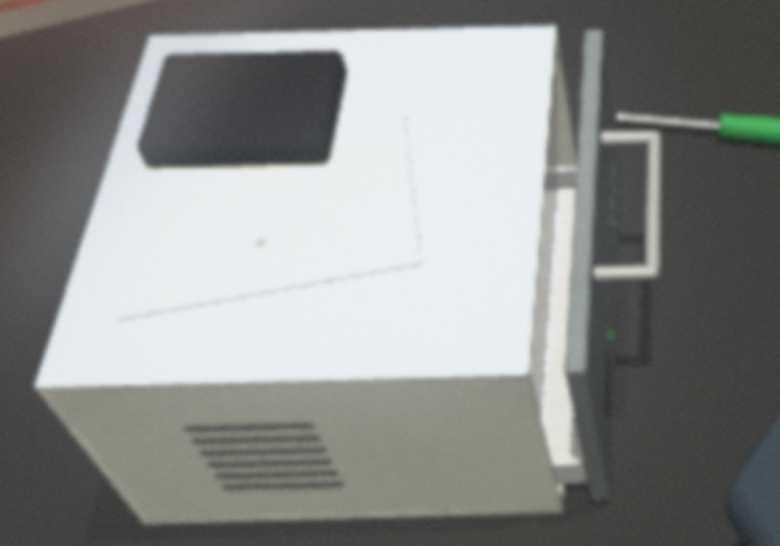

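```bash
cat > fit.py <<'E'
import json,numpy as np
from scipy.optimize import least_squares
K={};R={};T={}
K['s']=np.array([[495.09034,0,323.9736],[0,495.09034,247.46522],[0,0,1]])
R['s']=np.array([[0.2970904297041788, 0.954650078655695, 0.019506509192105583], [0.5106311087025239, -0.14158158426067077, -0.848062807711475], [-0.8068414636119153, 0.2619119743748152, -0.5295365617931104]]);T['s']=np.array([-0.158999349086156, -0.1663168651109006, 1.4284308868503692])
K['d']=np.array([[538.0586,0,326.123025],[0,538.0586,242.303237],[0,0,1]])
R['d']=np.array([[-0.35589922127615553, -0.9344903265790365, -0.007973319586716121], [-0.7385325428035459, 0.28647648203468606, -0.6103285250266115], [0.5726302712179604, -0.21132689079063277, -0.7921082739838091]]);T['d']=np.array([0.17715680490375857, 0.486148949411088, 0.9112444239376923])
def proj(c,X):
    p=K[c]@(R[c]@np.asarray(X)+T[c]); return p[:2]/p[2]
def tri(ps,pd):
    f=lambda X:np.r_[proj('s',X)-ps,proj('d',X)-pd]
    r=least_squares(f,[.5,.3,.2]); return r.x,r.fun
def onz(c,p,z):
    d=R[c].T@np.linalg.inv(K[c])@np.r_[p,1]; C=-R[c].T@T[c]; return C+d*(z-C[2])/d[2]
E
python3 - <<'E'
from fit import *
S=lambda u,v:np.array([330+u/2.5,160+v/2.5]); D=lambda u,v:np.array([40+u/2.6,160+v/2.6])
print(-R['s'].T@T['s'],-R['d'].T@T['d'])
pts={'FL':(S(162,27),D(531,374)),'FH':(S(210,243),D(556,26)),'BL':(S(565,40),D(36,387)),'BH':(S(755,262),D(150,36)),
'h_lo':(S(66,102),D(655,273)),'h_hi':(S(72,190),D(656,135))}
for k,(a,b) in pts.items():
    X,r=tri(a,b); print(k,X.round(4),r.round(1))
# unit fit: front corners y=-/+.165
loc={'FL':(0,.165),'FH':(0,-.165),'BL':(.33,.165),'BH':(.33,-.165)}
def W(p,l,z):
    c,s=np.cos(p[2]),np.sin(p[2]); return [p[0]+c*l[0]-s*l[1],p[1]+s*l[0]+c*l[1],z]
def f(p):
    o=[]
    for k,l in loc.items():
        X=W(p,l,.21); o+=list(proj('s',X)-pts[k][0])+list(proj('d',X)-pts[k][1])
    return np.array(o)
r=least_squares(f,[.5,.35,1.57]);print(r.x,np.degrees(r.x[2]),r.fun.round(1))
p=r.x
def g(q):
    o=[]
    for k,y in(('h_lo',.065),('h_hi',-.065)):
        X=W(p,(-q[0],y-np.sign(y)*.005),.184); o+=list(proj('s',X)-pts[k][0])+list(proj('d',X)-pts[k][1])
    return np.array(o)
h=least_squares(g,[.08]);print(h.x,h.fun.round(1),W(p,(-h.x[0],0),.184))
E
```

```text
[ 1.28468102 -0.24588182  0.61846076] [-0.09971935  0.21885153  1.01992735]
FL [0.412  0.1863 0.2093] [-1.3  0.1 -1.  -0.1]
FH [0.7245 0.079  0.2093] [-0.9  0.1 -1.2 -0.2]
BL [0.5237 0.4998 0.2088] [-1.5  0.7 -1.3 -0.7]
BH [0.8333 0.3894 0.2095] [-0.3  0.2 -0.4 -0.3]
h_lo [0.4771 0.0781 0.1854] [-1.2  0.  -1.2 -0. ]
h_hi [0.6038 0.0355 0.1847] [-1.2  0.  -1.5 -0. ]
[0.56874127 0.13273314 1.23353521] 70.67636155706667 [-0.5 -0.  -1.8 -0.6 -1.3 -0.2 -0.8 -0.5 -2.3 -0.1 -0.9 -0.5  0.1 -0.
 -0.6 -0.5]
[0.08093541] [-0.7  2.6 -1.6 -3.2 -1.8 -1.2 -1.1  2.1] [np.float64(0.5419594428270937), np.float64(0.05635725992558832), 0.184]
```

```bash
python3 - <<'E'
from fit import *
from scipy.spatial.transform import Rotation as Ro
for n,c,p in [('bottle base','s',(214,352)),('rack','s',(172,298)),('drv handle','s',(265,368)),('drv tip','s',(383,386)),('rack far','s',(165,256))]: print(n,onz(c,p,0.0).round(3))
M=Ro.from_quat([-0.12757855,0.69627591,-0.69473074,0.12756479]).as_matrix(); print(M.round(3), 'jaw yaw',np.degrees(np.arctan2(M[1,2],M[0,2])))
E
```

```text
bottle base [ 0.621 -0.229  0.   ]
rack [ 0.444 -0.291  0.   ]
drv handle [ 0.683 -0.151  0.   ]
drv tip [0.776 0.026 0.   ]
rack far [ 0.281 -0.299  0.   ]
[[-0.935 -0.     0.355]
 [-0.355  0.002 -0.935]
 [-0.    -1.    -0.002]] jaw yaw -69.21226251512437
```

Call:
arm_command(plan=[[[0.85, 1.7, 0.4], -0.54], [[1.7, 3.4, 0.8], -1.08], [[2.55, 5.1, 1.2], -1.62], [[3.4, 6.8, 1.5], -2.16], [[4.25, 8.5, 1.5], -2.7]], fingers=-0.31, force=30)

```text
time: 0.65
position: [0.3289, -0.3706, 0.2609]
tool_rot: [0.044, -0.705, 0.706, -0.044]
ft_force: [0.9, -1.5, 0.2]
grip_width: 0.0548
```

Call:
arm_command(plan=[[[0.85, 1.7, 0], -0.54], [[1.7, 3.4, 0], -1.08], [[2.55, 5.1, 0], -1.62], [[3.4, 6.8, 0], -2.16], [[4.25, 8.5, 0], -2.7]])

```text
time: 1.15
position: [0.4347, -0.1574, 0.2601]
tool_rot: [-0.039, -0.706, 0.706, 0.039]
ft_force: [0.2, 0.1, 0.6]
grip_width: 0.0308
```

Call:
arm_command(plan=[[[0.85, 1.7, 0], -0.54], [[1.7, 3.4, 0], -1.08], [[2.55, 5.1, 0], -1.62], [[3.4, 6.8, 0], -2.16], [[4.25, 8.3, 0], -2.62]])

```text
time: 1.65
position: [0.5408, 0.0506, 0.2599]
tool_rot: [0.119, 0.697, -0.697, -0.119]
ft_force: [0.2, -0.8, 0.2]
grip_width: 0.0301
```

```bash
cat > snap.py <<'E'
import sys,cv2
from rig import camera
def snap(n,tag,crop=None,f=1):
    c=camera(n); im=c["pixels"][:,:,::-1]
    if crop: x0,y0,x1,y1=crop; im=im[y0:y1,x0:x1]
    im=cv2.resize(im,None,fx=f,fy=f,interpolation=cv2.INTER_CUBIC); cv2.imwrite(f"pics/{tag}.png",im); return c
E
python3 - <<'E'
from snap import *
from rig import get_obs
import numpy as np
from scipy.spatial.transform import Rotation as Ro
snap("wrist","w1"); snap("scene","s1",(300,100,500,250),4)
o=get_obs();M=Ro.from_quat(o["tool_rot"]).as_matrix();print(o["position"],np.degrees(np.arctan2(M[1,2],M[0,2])),o["q"])
E
```

```text
[0.5425299  0.05255439 0.2598967 ] -109.00105242481905 [-0.10954183  0.37486345  1.59082886  0.00195339  1.17399757  1.79213381]
```

View pics/w1.png

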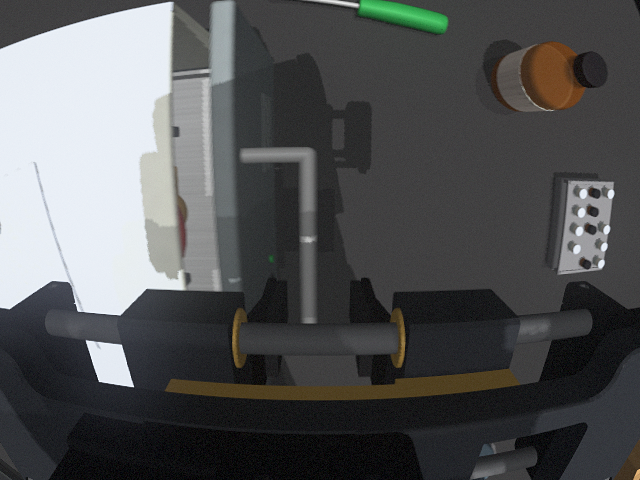

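View pics/s1.png

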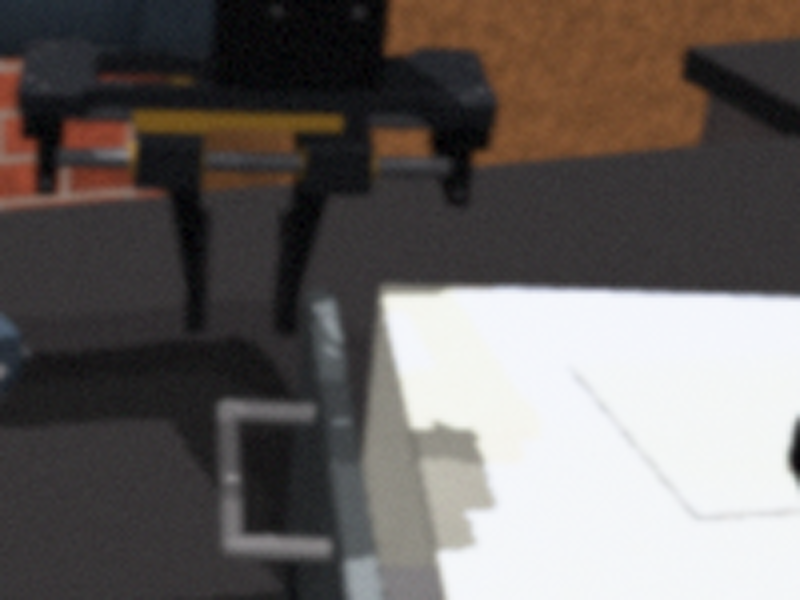

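```bash
cat >> fit.py <<'E'
def wproj(c,X):
    p=c["R"]@np.asarray(X)+c["t"]; k=c["camera_matrix"]; r=np.hypot(p[0],p[1]); th=np.arctan2(r,p[2])
    return np.array([k[0,2]+k[0,0]*th*p[0]/r,k[1,2]+k[0,0]*th*p[1]/r])
E
python3 - <<'E'
from fit import *
from rig import camera,get_obs
c=camera("wrist")
m=np.array([.5412,.0567]); u=np.array([-.944,.331])
for s in(-.06,-.03,0,.03,.06): print(s,wproj(c,[*(m+u*s),.184]))
o=get_obs();print(o["position"],wproj(c,o["position"]))
E
```

```text
-0.06 [313.80182575 164.31716439]
-0.03 [313.7063478  210.15689982]
0 [313.65878063 253.74946386]
0.03 [313.65224724 294.16840472]
0.06 [313.67791414 330.9065013 ]
[0.54104166 0.05037418 0.25962247] [324.00502024 299.8540464 ]
```

Call:
arm_command(plan=[[[0.04, 0.32, 0], 0], [[0.04, 0.32, -1.0], 0], [[0.04, 0.32, -2.0], 0], [[0.04, 0.32, -3.0], 0], [[0.04, 0.32, -3.8], 0]])

```text
time: 2.3
position: [0.5403, 0.0549, 0.1639]
tool_rot: [-0.119, -0.697, 0.697, 0.12]
ft_force: [-0.3, 0.7, 1.0]
grip_width: 0.0301
```

Call:
arm_command(plan=[[[0, 0, 0], 0], [[0, 0, 0], 0], [[0, 0, 0], 0], [[0, 0, 0], 0]], fingers=-1, force=40)

```text
time: 2.7
position: [0.5426, 0.056, 0.1664]
tool_rot: [0.12, 0.697, -0.697, -0.118]
ft_force: [0.0, 0.4, 0.9]
grip_width: 0.0088
```

Call:
arm_command(plan=[[[-0.17, -0.47, 0], 0], [[-0.46, -1.32, 0], 0], [[-0.8, -2.27, 0], 0], [[-1.12, -3.2, 0], 0], [[-1.45, -4.15, 0], 0]])

```text
time: 3.2
position: [0.5072, -0.0452, 0.1664]
tool_rot: [0.121, 0.699, -0.695, -0.117]
ft_force: [6.1, 10.9, 0.8]
grip_width: 0.0083
```

Call:
arm_command(plan=[[[-0.27, -0.76, 0], 0], [[-0.53, -1.51, 0], 0], [[-0.79, -2.27, 0], 0], [[-0.99, -2.83, 0], 0], [[-1.12, -3.2, 0], 0]])

```text
time: 3.7
position: [0.4787, -0.1266, 0.1664]
tool_rot: [0.121, 0.698, -0.696, -0.118]
ft_force: [4.3, 8.1, 3.0]
grip_width: 0.0089
```

Call:
arm_command(plan=[[[-0.06, -0.18, 0], 0], [[-0.12, -0.35, 0], 0], [[-0.14, -0.4, 0], 0]])

```text
time: 4.0
position: [0.4753, -0.1362, 0.1664]
tool_rot: [0.121, 0.698, -0.696, -0.118]
ft_force: [4.1, 8.1, 2.6]
grip_width: 0.0086
```

Call:
arm_command(plan=[[[-0.05, -0.13, 0], 0], [[-0.05, -0.13, 0], 0]])

```text
time: 4.2
position: [0.4744, -0.1388, 0.1664]
tool_rot: [0.121, 0.699, -0.695, -0.118]
ft_force: [5.0, 8.0, 1.8]
grip_width: 0.0086
```

Still at slide friction (~9 N); creep on until the force jumps.

Call:
arm_command(plan=[[[-0.05, -0.13, 0], 0], [[-0.05, -0.13, 0], 0]])

```text
time: 4.4
position: [0.4744, -0.1388, 0.1664]
tool_rot: [0.123, 0.701, -0.693, -0.118]
ft_force: [10.3, 19.2, 2.3]
grip_width: 0.0089
```

Call:
arm_command(plan=[[[-0.05, -0.13, 0], 0], [[-0.05, -0.13, 0], 0]])

```text
time: 4.6
position: [0.4744, -0.1388, 0.1664]
tool_rot: [0.124, 0.703, -0.69, -0.118]
ft_force: [16.5, 29.2, 2.2]
grip_width: 0.0084
```

Call:
arm_command(plan=[[[0.08, 0.2, 0], 0]])

```text
time: 4.7
position: [0.4745, -0.1387, 0.1664]
tool_rot: [0.121, 0.699, -0.695, -0.117]
ft_force: [0.7, 1.5, 2.4]
grip_width: 0.0088
```

Call:
arm_command(plan=[[[0, 0, 0], 0], [[0, 0, 0], 0], [[0, 0, 0], 0]], fingers=-0.31)

```text
time: 5.0
position: [0.4723, -0.1425, 0.1657]
tool_rot: [-0.119, -0.697, 0.697, 0.118]
ft_force: [-0.4, 0.4, 0.2]
grip_width: 0.0249
```

Call:
arm_command(plan=[[[0, 0, 1], 0], [[0, 0, 2.2], 0], [[0, 0, 3.4], 0], [[0, 0, 4.6], 1.5], [[0, 0, 5.4], 3]])

```text
time: 5.5
position: [0.4724, -0.1432, 0.3025]
tool_rot: [-0.026, -0.706, 0.707, 0.024]
ft_force: [0.4, 0.2, -1.0]
grip_width: 0.0297
```

```bash
python3 - <<'E'
from snap import *
from rig import get_obs
import numpy as np
snap("wrist","w2"); snap("scene","s2",(280,120,480,270),4); snap("side","d2",(180,130,380,280),4)
o=get_obs();print(o["position"],o["time"])
E
```

```text
[ 0.47244643 -0.1430725   0.30128208] 5.65
```

View pics/w2.png

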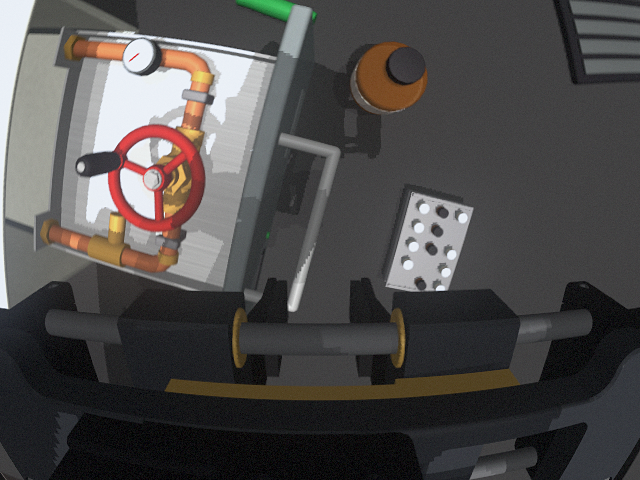

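View pics/s2.png

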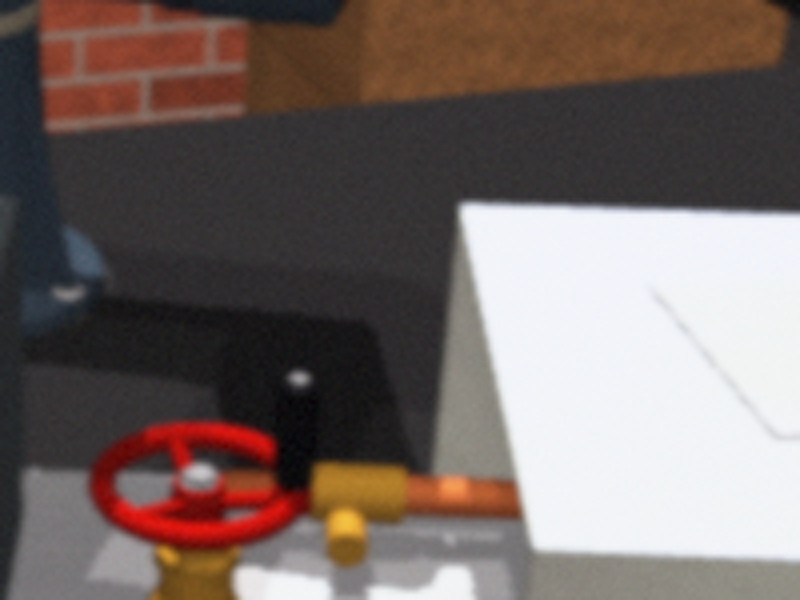

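View pics/d2.png

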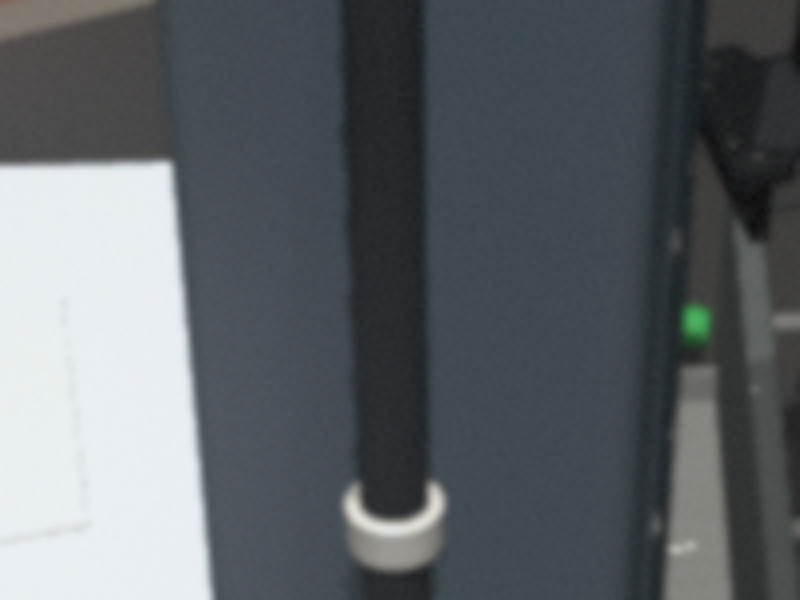

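```bash
python3 - <<'E'
from fit import *
h=np.array([.569,.1327])-.13*np.array([.331,.944]); print("hub",h)
# hub by travel: handle final vs: handle is 100+15+42 =157 in front of hub
h2=np.array([.4744,-.1388])+.157*np.array([.331,.944]); print("hub via handle",h2)
print("hub proj s",proj('s',[*h,.140]))
for z in(.196,.199): 
    c=onz('s',(354.7,214.5),z)[:2]; d=c-h; print(c.round(4),np.hypot(*d),np.degrees(np.arctan2(d[1],d[0]))-70.7)
c=onz('s',(354.2,241),.142)[:2]; d=c-h; print(c.round(4),np.hypot(*d),np.degrees(np.arctan2(d[1],d[0]))-70.7)
E
```

```text
hub [0.52597 0.00998]
hub via handle [0.526367 0.009408]
hub proj s [329.02764333 237.97152569]
[0.5484 0.0501] 0.045948208855875444 -9.88077735413335
[0.5536 0.048 ] 0.046996111618220426 -16.71191785270758
[0.5521 0.0508] 0.048407666489539626 -13.314026729046276
```

Call:
arm_command(plan=[[[0.3, 0.77, 0], 1.5], [[0.6, 1.53, 0], 3], [[0.9, 2.3, 0], 4.5], [[1.2, 3.06, 0], 6], [[1.55, 3.83, 0], 7.5]], fingers=0.15)

```text
time: 6.15
position: [0.5098, -0.0458, 0.2981]
tool_rot: [-0.204, 0.678, -0.677, 0.201]
ft_force: [0.8, 0.2, -0.2]
grip_width: 0.0494
```

Call:
arm_command(plan=[[[0.3, 0.77, 0], 1.5], [[0.6, 1.53, 0], 3], [[0.9, 2.3, 0], 4.5], [[1.2, 3.06, 0], 6], [[1.55, 3.83, 0], 7.5]])

```text
time: 6.65
position: [0.5485, 0.0498, 0.2979]
tool_rot: [-0.411, 0.577, -0.575, 0.409]
ft_force: [-0.4, 0.6, -0.7]
grip_width: 0.0502
```

```bash
python3 - <<'E'
from snap import *
from fit import *
from rig import get_obs
from scipy.spatial.transform import Rotation as Ro
c=snap("wrist","w3"); snap("scene","s3",(280,120,480,270),4); snap("side","d3",(180,130,380,280),4)
o=get_obs();M=Ro.from_quat(o["tool_rot"]).as_matrix();print(o["position"],o["time"],np.degrees(np.arctan2(M[1,2],M[0,2])),o["q"])
print(wproj(c,[.5496,.0482,.1965]),wproj(c,[.5262,.0097,.135]))
E
```

```text
[0.54877502 0.04968103 0.29820782] 6.8 -19.415907576640304 [-1.12215038e-01  3.46324510e-01  1.52113154e+00 -6.14802272e-04
  1.27763125e+00  2.26832949e-01]
[321.10251208 240.80956034] [310.73643748 267.04315893]
```

View pics/w3.png

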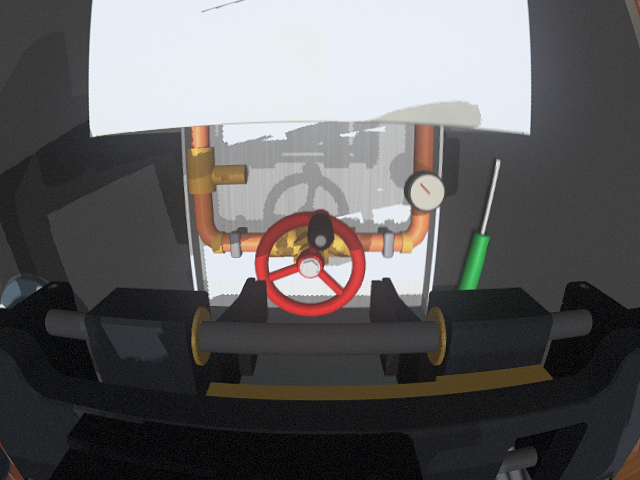

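View pics/s3.png

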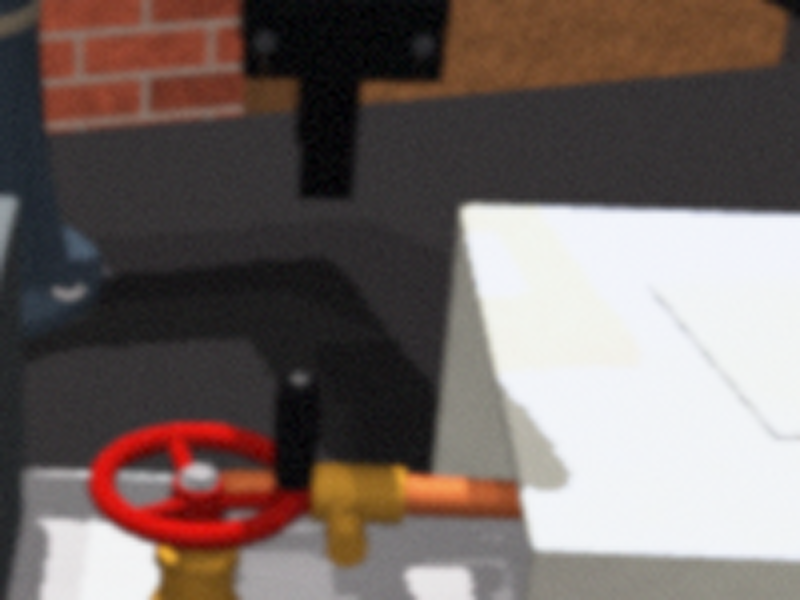

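View pics/d3.png

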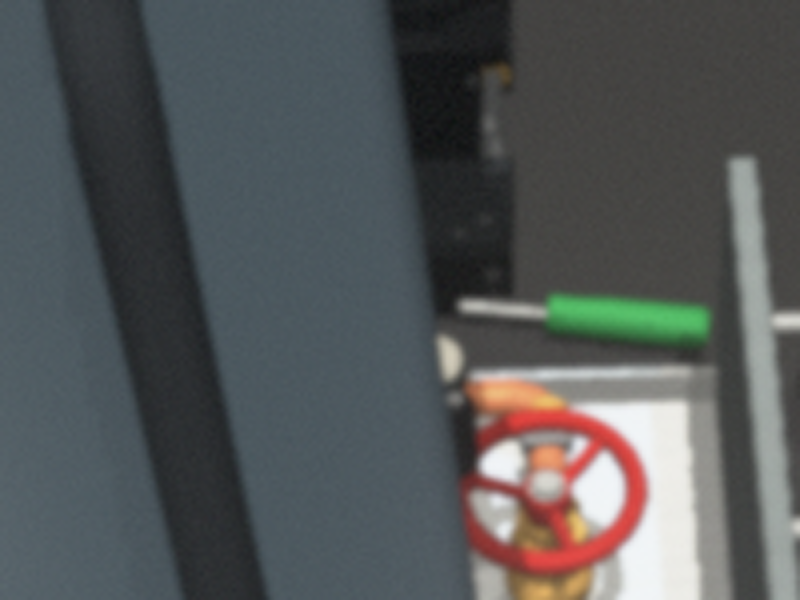

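Call:
arm_command(plan=[[[0.03, -0.06, -1.2], 0], [[0.03, -0.06, -2.4], 0], [[0.03, -0.06, -3.6], 0], [[0.03, -0.06, -4.8], 0], [[0.03, -0.06, -5.8], 0]])

```text
time: 7.3
position: [0.5486, 0.0465, 0.1527]
tool_rot: [-0.409, 0.578, -0.577, 0.407]
ft_force: [0.1, -0.2, -2.0]
grip_width: 0.0502
```

Call:
arm_command(plan=[[[0, 0, 0], 0], [[0, 0, 0], 0], [[0, 0, 0], 0], [[0, 0, 0], 0], [[0, 0, 0], 0]], fingers=-1, force=20)

```text
time: 7.8
position: [0.5502, 0.0479, 0.1562]
tool_rot: [0.409, -0.577, 0.577, -0.409]
ft_force: [-1.0, 0.4, 2.3]
grip_width: 0.0194
```

```bash
python3 - <<'E'
from snap import *
from fit import *
from rig import get_obs
c=snap("wrist","w4",(200,150,440,350),3); snap("scene","s4",(280,120,480,270),4)
o=get_obs();print(o["position"],o["time"],o["grip_width"],o["ft_force"])
d=o["position"][:2]-np.array([.5262,.0097]);print(np.hypot(*d),np.degrees(np.arctan2(d[1],d[0]))-70.7)
E
```

```text
[0.55036411 0.04785982 0.15611918] 7.9 0.019344806704398625 [-1.50355354  0.92553227  3.55151067]
0.04516719614936492 -13.04339472145093
```

View pics/w4.png

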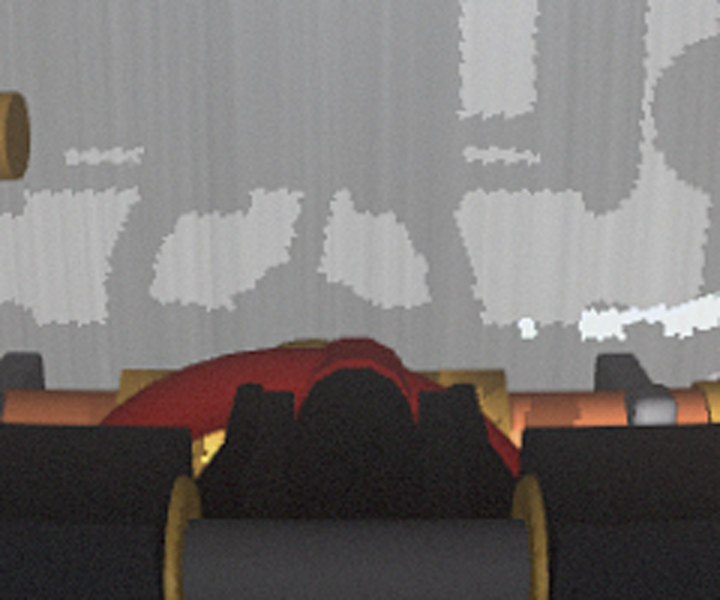

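View pics/s4.png

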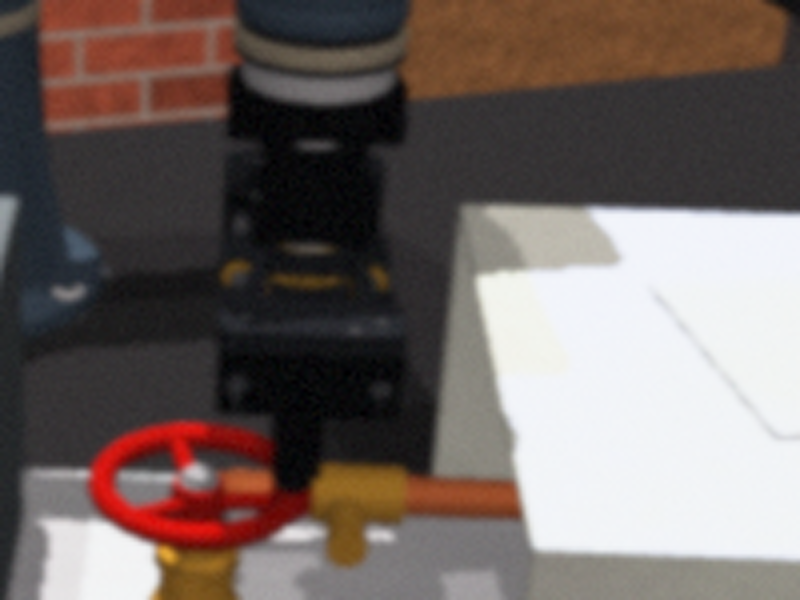

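```bash
cat > arc.py <<'E'
import numpy as np
def arc(a0,steps,r=.045):
    f=lambda a:np.array([r*np.cos(np.radians(a+70.7)),r*np.sin(np.radians(a+70.7)),.0015*a/360])/.025
    acc=np.zeros(3)
    for k in range(0,len(steps),5):
        base=f(a0)  # exact base minus rounding already issued
        rows=[]
        for s in steps[k:k+5]: rows.append([(f(s)-F0-acc).round(2).tolist() if False else (f(s)-base+err(acc)).round(2).tolist(),0])
        acc=acc
        print(steps[k:k+5][-1],rows); a0=steps[k:k+5][-1]
E
cat > arc.py <<'E'
import numpy as np
def arc(a0,steps,r=.045):
    f=lambda a:np.array([r*np.cos(np.radians(a+70.7)),r*np.sin(np.radians(a+70.7)),.0015*a/360])/.025
    cur=f(a0)
    for k in range(0,len(steps),5):
        rows=[[(f(s)-cur).round(2).tolist(),0] for s in steps[k:k+5]]
        cur=cur+np.array(rows[-1][0]); print(round(steps[k:k+5][-1],1),rows)
E
python3 -c "
from arc import *
arc(347,[347-17*i for i in range(1,21)])"
```

```text
262 [[[0.4, -0.35, -0.0], 0], [[0.69, -0.8, -0.01], 0], [[0.83, -1.31, -0.01], 0], [[0.81, -1.84, -0.01], 0], [[0.64, -2.35, -0.01], 0]]
177 [[[-0.31, -0.43, -0.01], 0], [[-0.74, -0.75, -0.01], 0], [[-1.24, -0.93, -0.01], 0], [[-1.77, -0.96, -0.02], 0], [[-2.28, -0.84, -0.02], 0]]
92 [[[-0.46, 0.28, -0.0], 0], [[-0.82, 0.67, -0.0], 0], [[-1.05, 1.15, -0.01], 0], [[-1.12, 1.68, -0.01], 0], [[-1.04, 2.2, -0.01], 0]]
7 [[[0.23, 0.48, -0.01], 0], [[0.59, 0.87, -0.01], 0], [[1.05, 1.14, -0.01], 0], [[1.57, 1.26, -0.01], 0], [[2.1, 1.23, -0.02], 0]]
```

Call:
arm_command(plan=[[[0.4, -0.35, 0], 0], [[0.69, -0.8, -0.01], 0], [[0.83, -1.31, -0.01], 0], [[0.81, -1.84, -0.01], 0], [[0.64, -2.35, -0.01], 0]])

```text
time: 8.4
position: [0.5659, -0.0106, 0.1554]
tool_rot: [-0.409, 0.578, -0.576, 0.409]
ft_force: [-4.7, 4.9, 7.0]
grip_width: 0.0194
```

```bash
cat > chk.py <<'E'
from fit import *
from rig import get_obs
o=get_obs();d=o["position"][:2]-np.array([.5262,.0097]);print(o["position"].round(4),round(o["time"],2),o["grip_width"].round(4),o["ft_force"].round(1),"r",np.hypot(*d).round(4),"ang",(np.degrees(np.arctan2(d[1],d[0]))-70.7).round(1)%360)
u=np.array([.331,.944]);v=np.array([-.944,.331]);F=o["ft_force"][:2];print("F unit x,y",(F@u).round(1),(F@v).round(1))
E
python3 chk.py
```

```text
Traceback (most recent call last):
  File "chk.py", line 3, in <module>
    o=get_obs();d=o["position"][:2]-np.array([.5262,.0097]);print(o["position"].round(4),round(o["time"],2),o["grip_width"].round(4),o["ft_force"].round(1),"r",np.hypot(*d).round(4),"ang",(np.degrees(np.arctan2(d[1],d[0]))-70.7).round(1)%360)
                                                                                                            ^^^^^^^^^^^^^^^^^^^^^
AttributeError: 'float' object has no attribute 'round'
```

```bash
sed -i 's/o\["grip_width"\].round(4)/round(o["grip_width"],4)/' chk.py; python3 chk.py;python3 chk.py
```

```text
[ 0.5659 -0.0106  0.1554] 8.4 0.0194 [-4.7  4.9  7. ] r 0.0446 ang 262.2
F unit x,y 3.1 6.0
[ 0.5659 -0.0106  0.1554] 8.4 0.0194 [-4.7  4.9  7. ] r 0.0446 ang 262.2
F unit x,y 3.1 6.0
```

Call:
arm_command(plan=[[[-0.31, -0.43, 0.02], 0], [[-0.74, -0.75, 0.04], 0], [[-1.24, -0.93, 0.05], 0], [[-1.77, -0.96, 0.05], 0], [[-2.28, -0.84, 0.05], 0]])

```text
time: 8.9
position: [0.5112, -0.0326, 0.156]
tool_rot: [0.407, -0.576, 0.578, -0.41]
ft_force: [3.4, 3.5, -4.4]
grip_width: 0.0195
```

```bash
python3 chk.py
```

```text
[ 0.5112 -0.0326  0.156 ] 8.9 0.0195 [ 3.4  3.5 -4.4] r 0.0449 ang 179.8
F unit x,y 4.4 -2.0
```

Call:
arm_command(plan=[[[-0.46, 0.28, 0], 0], [[-0.82, 0.67, 0], 0], [[-1.05, 1.15, 0], 0], [[-1.12, 1.68, 0], 0], [[-1.04, 2.2, 0], 0]])

```text
time: 9.4
position: [0.4826, 0.0241, 0.1558]
tool_rot: [-0.41, 0.577, -0.576, 0.409]
ft_force: [2.8, -3.6, -6.6]
grip_width: 0.0196
```

```bash
python3 chk.py
```

```text
[0.4826 0.0241 0.1558] 9.4 0.0196 [ 2.8 -3.6 -6.6] r 0.046 ang 91.0
F unit x,y -2.4 -3.8
```

Call:
arm_command(plan=[[[0.23, 0.48, -0.02], 0], [[0.59, 0.87, -0.03], 0], [[1.05, 1.14, -0.04], 0], [[1.57, 1.26, -0.04], 0], [[1.9, 1.26, -0.04], 0]])

```text
time: 9.9
position: [0.5316, 0.0551, 0.1549]
tool_rot: [-0.41, 0.577, -0.576, 0.409]
ft_force: [-2.7, -4.2, -1.2]
grip_width: 0.0195
```

```bash
python3 chk.py; python3 -c "
from arc import *
arc(13.5,[10,7,4,2,0]);arc(13.5,[10]);arc(10,[6]);arc(6,[3]);arc(3,[0]);arc(0,[-3]);arc(-3,[-6]);arc(-6,[-9])"
```

```text
[0.5316 0.0551 0.1549] 9.9 0.0195 [-2.7 -4.2 -1.2] r 0.0457 ang 12.5
F unit x,y -4.8 1.2
0 [[[0.11, -0.01, -0.0], 0], [[0.2, -0.03, -0.0], 0], [[0.29, -0.05, -0.0], 0], [[0.35, -0.07, -0.0], 0], [[0.41, -0.09, -0.0], 0]]
10 [[[0.11, -0.01, -0.0], 0]]
6 [[[0.12, -0.02, -0.0], 0]]
3 [[[0.09, -0.02, -0.0], 0]]
0 [[[0.09, -0.03, -0.0], 0]]
-3 [[[0.09, -0.03, -0.0], 0]]
-6 [[[0.09, -0.04, -0.0], 0]]
-9 [[[0.08, -0.04, -0.0], 0]]
```

Call:
arm_command(plan=[[[0.09, -0.03, 0], 0], [[0.2, -0.06, 0], 0], [[0.28, -0.08, 0], 0], [[0.28, -0.08, 0], 0]])

```text
time: 10.3
position: [0.5381, 0.0532, 0.1551]
tool_rot: [-0.408, 0.577, -0.577, 0.409]
ft_force: [-1.0, 3.3, -0.0]
grip_width: 0.0194
```

```bash
python3 chk.py
```

```text
[0.5381 0.0532 0.1551] 10.3 0.0194 [-1.   3.3 -0. ] r 0.0451 ang 4.0
F unit x,y 2.8 2.1
```

Call:
arm_command(plan=[[[0.09, -0.03, 0], 0], [[0.09, -0.03, 0], 0]])

```text
time: 10.5
position: [0.5404, 0.0524, 0.1552]
tool_rot: [-0.408, 0.577, -0.577, 0.409]
ft_force: [-0.6, 5.4, 0.1]
grip_width: 0.0195
```

```bash
python3 chk.py
```

```text
[0.5404 0.0524 0.1552] 10.5 0.0195 [-0.6  5.4  0.1] r 0.0449 ang 0.9
F unit x,y 4.9 2.4
```

Call:
arm_command(plan=[[[0.09, -0.03, 0], 0], [[0.09, -0.03, 0], 0]])

```text
time: 10.7
position: [0.5408, 0.0523, 0.155]
tool_rot: [-0.409, 0.578, -0.576, 0.408]
ft_force: [-3.7, 6.4, 2.3]
grip_width: 0.0193
```

```bash
python3 chk.py
```

```text
[0.5408 0.0523 0.155 ] 10.7 0.0193 [-3.7  6.4  2.3] r 0.045 ang 0.4
F unit x,y 4.8 5.6
```

Call:
arm_command(plan=[[[0.08, -0.03, 0], 0], [[0.08, -0.03, 0], 0]])

```text
time: 10.9
position: [0.5412, 0.0522, 0.1548]
tool_rot: [-0.41, 0.579, -0.575, 0.408]
ft_force: [-5.7, 8.1, 3.7]
grip_width: 0.0195
```

```bash
python3 chk.py
```

```text
[0.5412 0.0522 0.1548] 10.9 0.0195 [-5.7  8.1  3.7] r 0.045 ang 359.9
F unit x,y 5.8 8.1
```

Call:
arm_command(plan=[[[0.08, -0.03, 0], 0], [[0.08, -0.03, 0], 0]])

```text
time: 11.1
position: [0.5416, 0.0521, 0.1547]
tool_rot: [-0.411, 0.58, -0.574, 0.407]
ft_force: [-7.7, 9.3, 7.5]
grip_width: 0.0193
```

```bash
python3 chk.py
```

```text
[0.5416 0.0521 0.1547] 11.1 0.0193 [-7.7  9.3  7.5] r 0.0451 ang 359.3
F unit x,y 6.3 10.3
```

```bash
python3 -c "
from arc import *
arc(0,[18*i for i in range(1,41)])"
```

```text
90 [[[-0.55, 0.1, 0.0], 0], [[-1.11, 0.03, 0.01], 0], [[-1.62, -0.22, 0.01], 0], [[-2.03, -0.61, 0.01], 0], [[-2.29, -1.1, 0.02], 0]]
180 [[[-0.1, -0.56, -0.0], 0], [[-0.03, -1.12, 0.0], 0], [[0.22, -1.62, 0.0], 0], [[0.6, -2.03, 0.01], 0], [[1.1, -2.3, 0.01], 0]]
270 [[[0.55, -0.1, 0.0], 0], [[1.11, -0.02, 0.01], 0], [[1.62, 0.22, 0.01], 0], [[2.03, 0.61, 0.01], 0], [[2.29, 1.11, 0.02], 0]]
360 [[[0.1, 0.55, -0.0], 0], [[0.03, 1.11, 0.0], 0], [[-0.22, 1.62, 0.0], 0], [[-0.6, 2.02, 0.01], 0], [[-1.1, 2.29, 0.01], 0]]
450 [[[-0.55, 0.1, 0.0], 0], [[-1.11, 0.03, 0.01], 0], [[-1.62, -0.22, 0.01], 0], [[-2.03, -0.61, 0.01], 0], [[-2.29, -1.1, 0.01], 0]]
540 [[[-0.1, -0.56, 0.01], 0], [[-0.03, -1.12, 0.01], 0], [[0.22, -1.62, 0.01], 0], [[0.6, -2.03, 0.02], 0], [[1.1, -2.3, 0.02], 0]]
630 [[[0.55, -0.1, 0.0], 0], [[1.11, -0.02, 0.01], 0], [[1.62, 0.22, 0.01], 0], [[2.03, 0.61, 0.01], 0], [[2.29, 1.11, 0.01], 0]]
720 [[[0.1, 0.55, 0.01], 0], [[0.03, 1.11, 0.01], 0], [[-0.22, 1.62, 0.01], 0], [[-0.6, 2.02, 0.02], 0], [[-1.1, 2.29, 0.02], 0]]
```

Call:
arm_command(plan=[[[-0.15, 0.06, 0], 0], [[-0.25, 0.09, 0], 0], [[-0.25, 0.09, 0], 0]])

```text
time: 11.4
position: [0.5403, 0.0523, 0.1552]
tool_rot: [-0.408, 0.577, -0.577, 0.409]
ft_force: [-0.5, 5.4, 0.1]
grip_width: 0.0193
```

```bash
python3 chk.py
```

```text
[0.5403 0.0523 0.1552] 11.4 0.0193 [-0.5  5.4  0.1] r 0.0449 ang 0.9
F unit x,y 4.9 2.2
```

Call:
arm_command(plan=[[[-0.55, 0.1, 0], 0], [[-1.11, 0.03, 0.01], 0], [[-1.62, -0.22, 0.01], 0], [[-2.03, -0.61, 0.01], 0], [[-2.29, -1.1, 0.02], 0]])

```text
time: 11.9
position: [0.4825, 0.0238, 0.1556]
tool_rot: [0.409, -0.576, 0.577, -0.409]
ft_force: [2.2, 3.0, -3.3]
grip_width: 0.0195
```

```bash
python3 chk.py
```

```text
[0.4825 0.0238 0.1556] 11.9 0.0195 [ 2.2  3.  -3.3] r 0.046 ang 91.4
F unit x,y 3.5 -1.1
```

Call:
arm_command(plan=[[[-0.1, -0.56, 0], 0], [[-0.03, -1.12, 0], 0], [[0.22, -1.62, 0], 0], [[0.6, -2.03, 0.01], 0], [[1.1, -2.3, 0.01], 0]])

```text
time: 12.4
position: [0.5107, -0.0331, 0.1555]
tool_rot: [-0.408, 0.579, -0.576, 0.409]
ft_force: [1.2, 11.9, -2.4]
grip_width: 0.0196
```

```bash
python3 chk.py
```

```text
[ 0.5107 -0.0331  0.1555] 12.4 0.0196 [ 1.2 11.9 -2.4] r 0.0455 ang 179.4
F unit x,y 11.6 2.8
```

Call:
arm_command(plan=[[[0.55, -0.1, 0], 0], [[1.11, -0.02, 0.01], 0], [[1.62, 0.22, 0.01], 0], [[2.03, 0.61, 0.01], 0], [[2.29, 1.11, 0.01], 0]])

```text
time: 12.9
position: [0.5673, -0.0068, 0.1558]
tool_rot: [-0.41, 0.577, -0.577, 0.408]
ft_force: [-4.3, -0.7, 2.1]
grip_width: 0.0199
```

```bash
python3 chk.py
```

```text
[ 0.5673 -0.0068  0.1558] 12.9 0.0199 [-4.3 -0.7  2.1] r 0.0443 ang 267.4
F unit x,y -2.1 3.9
```

Call:
arm_command(plan=[[[0.1, 0.55, 0], 0], [[0.03, 1.11, 0], 0], [[-0.22, 1.62, 0], 0], [[-0.6, 2.02, 0.01], 0], [[-1.1, 2.29, 0.01], 0]])

```text
time: 13.4
position: [0.5409, 0.0526, 0.1566]
tool_rot: [0.408, -0.576, 0.578, -0.41]
ft_force: [1.4, -5.3, -2.7]
grip_width: 0.0194
```

```bash
python3 chk.py
```

```text
[0.5409 0.0526 0.1566] 13.4 0.0194 [ 1.4 -5.3 -2.7] r 0.0453 ang 0.4
F unit x,y -4.5 -3.1
```

Call:
arm_command(plan=[[[-0.57, 0.04, 0], 0], [[-1.13, -0.03, 0.01], 0], [[-1.64, -0.28, 0.01], 0], [[-2.05, -0.67, 0.01], 0], [[-2.31, -1.16, 0.01], 0]])

```text
time: 13.9
position: [0.4821, 0.0232, 0.1569]
tool_rot: [0.408, -0.577, 0.577, -0.41]
ft_force: [4.2, 1.5, -3.2]
grip_width: 0.0193
```

```bash
python3 chk.py
```

```text
[0.4821 0.0232 0.1569] 13.9 0.0193 [ 4.2  1.5 -3.2] r 0.0461 ang 92.2
F unit x,y 2.8 -3.5
```

Call:
arm_command(plan=[[[-0.1, -0.56, 0.01], 0], [[-0.03, -1.12, 0.01], 0], [[0.22, -1.62, 0.01], 0], [[0.6, -2.03, 0.02], 0], [[1.1, -2.3, 0.02], 0]])

```text
time: 14.4
position: [0.5092, -0.0327, 0.1568]
tool_rot: [-0.407, 0.58, -0.575, 0.409]
ft_force: [2.7, 13.0, -0.8]
grip_width: 0.0192
```

```bash
python3 chk.py
```

```text
[ 0.5092 -0.0327  0.1568] 14.4 0.0192 [ 2.7 13.  -0.8] r 0.0457 ang 177.4
F unit x,y 13.2 1.8
```

Call:
arm_command(plan=[[[0.55, -0.1, 0], 0], [[1.11, -0.02, 0.01], 0], [[1.62, 0.22, 0.01], 0], [[2.03, 0.61, 0.01], 0], [[2.29, 1.11, 0.01], 0]])

```text
time: 14.9
position: [0.5668, -0.0077, 0.1574]
tool_rot: [0.409, -0.577, 0.577, -0.408]
ft_force: [-4.1, -2.6, 2.6]
grip_width: 0.0192
```

```bash
python3 chk.py; python3 -c "
from arc import *
arc(630,[648,666,684,702,712])
arc(712,[720]);"
```

```text
[ 0.5668 -0.0077  0.1574] 14.9 0.0192 [-4.1 -2.6  2.6] r 0.0442 ang 266.1
F unit x,y -3.9 3.0
712 [[[0.1, 0.55, 0.0], 0], [[0.03, 1.11, 0.01], 0], [[-0.22, 1.62, 0.01], 0], [[-0.61, 2.03, 0.01], 0], [[-0.87, 2.19, 0.01], 0]]
720 [[[-0.23, 0.1, 0.0], 0]]
```

Call:
arm_command(plan=[[[0.1, 0.54, 0], 0], [[0.02, 1.09, 0.01], 0], [[-0.23, 1.59, 0.01], 0], [[-0.62, 1.99, 0.01], 0], [[-0.88, 2.15, 0.01], 0]])

```text
time: 15.4
position: [0.5463, 0.0497, 0.1582]
tool_rot: [0.407, -0.577, 0.577, -0.411]
ft_force: [5.2, 3.8, 0.3]
grip_width: 0.0194
```

Call:
arm_command(plan=[[[0, 0, 0], 0]])

```text
time: 15.5
position: [0.545, 0.0503, 0.1582]
tool_rot: [-0.407, 0.578, -0.576, 0.411]
ft_force: [2.3, 6.4, 1.4]
grip_width: 0.0194
```

```bash
python3 chk.py
```

```text
[0.545  0.0503 0.1582] 15.5 0.0194 [2.3 6.4 1.4] r 0.0448 ang 354.5
F unit x,y 6.7 -0.0
```

Call:
arm_command(plan=[[[-0.11, 0.04, 0], 0], [[-0.21, 0.08, 0], 0], [[-0.21, 0.08, 0], 0]])

```text
time: 15.8
position: [0.5408, 0.052, 0.1583]
tool_rot: [-0.406, 0.577, -0.577, 0.411]
ft_force: [3.8, 6.6, 2.5]
grip_width: 0.0198
```

```bash
python3 chk.py; python3 - <<'E'
from snap import *
snap("scene","s5",(280,120,480,270),4);snap("scene","s5f");snap("wrist","w5")
E
python3 chk.py
```

```text
[0.5408 0.052  0.1583] 15.8 0.0198 [3.8 6.6 2.5] r 0.0448 ang 0.3
F unit x,y 7.4 -1.4
[0.5408 0.0521 0.1583] 15.95 0.0193 [4.1 6.4 1.5] r 0.0448 ang 0.3
F unit x,y 7.4 -1.7
```

View pics/s5.png

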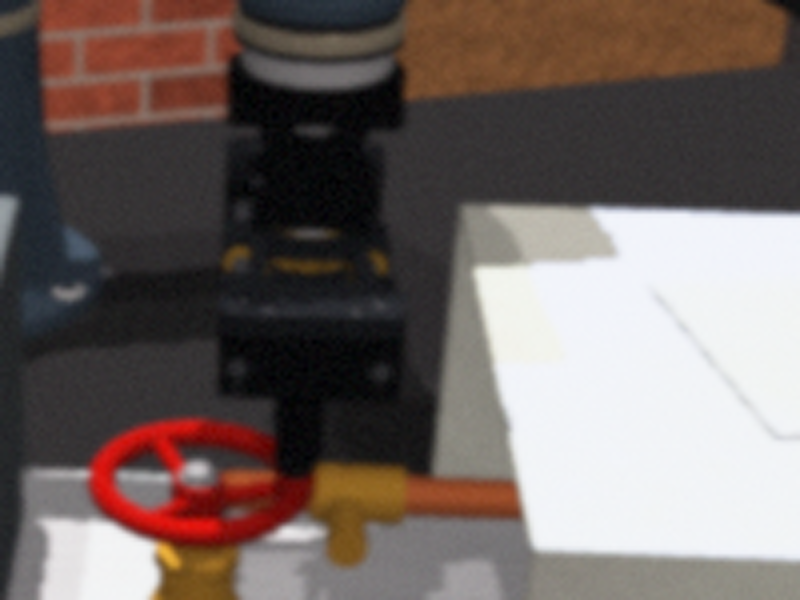

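View pics/s5f.png

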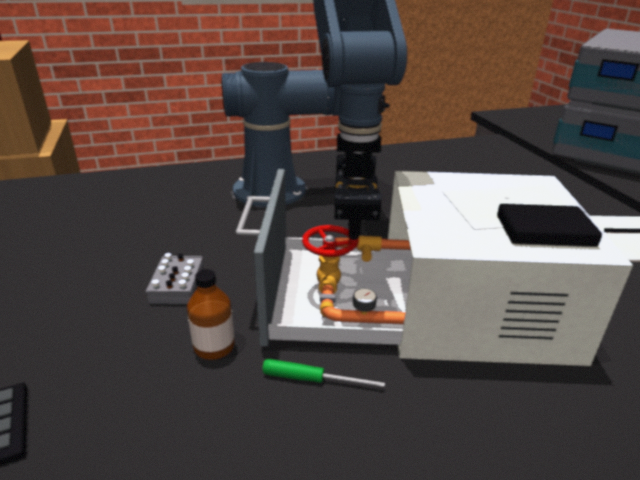

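View pics/w5.png

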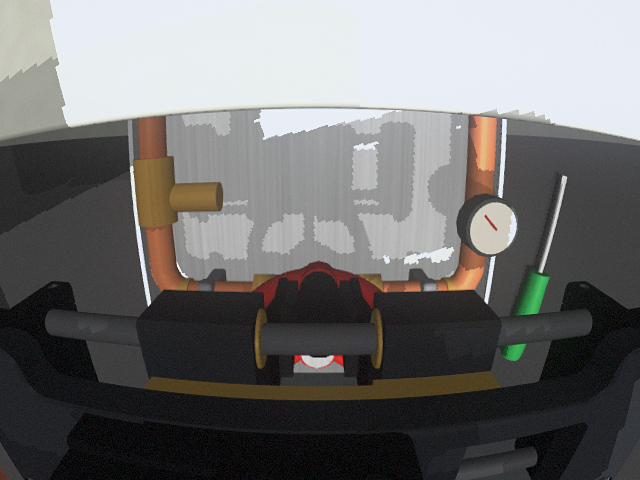

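Call:
arm_command(plan=[[[-0.06, -0.02, 0], 0], [[-0.06, -0.02, 0], 0], [[-0.06, -0.02, 0], 0]])

```text
time: 16.25
position: [0.54, 0.0521, 0.1584]
tool_rot: [-0.405, 0.578, -0.577, 0.412]
ft_force: [5.5, 9.2, 1.5]
grip_width: 0.0195
```

```bash
python3 chk.py
```

```text
[0.54   0.0521 0.1584] 16.25 0.0195 [5.5 9.2 1.5] r 0.0446 ang 1.2
F unit x,y 10.5 -2.2
```

Call:
arm_command(plan=[[[-0.01, 0.03, 0], 0], [[-0.01, 0.03, 0], 0], [[-0.01, 0.03, 0], 0]])

```text
time: 16.55
position: [0.5395, 0.0525, 0.1583]
tool_rot: [-0.406, 0.577, -0.577, 0.411]
ft_force: [4.8, 7.5, 0.9]
grip_width: 0.0197
```

```bash
python3 chk.py; python3 - <<'E'
from rig import camera
import cv2,numpy as np
c=camera("scene")["pixels"][:,:,::-1]
for n in("s0","d0"):pass
a=cv2.imread("pics/scene0.png")
for nm,(x0,y0,x1,y1) in dict(bottle=(185,265,238,362),rack=(145,250,186,305),driver=(258,355,390,392)).items():
    print(nm,np.abs(a[y0:y1,x0:x1].astype(int)-c[y0:y1,x0:x1]).mean())
s=cv2.imread("pics/s2.png")
n=cv2.resize(c[120:270,280:480],None,fx=4,fy=4,interpolation=cv2.INTER_CUBIC)
def red(i): i=i.astype(int);m=(i[:,:,2]>150)&(i[:,:,1]<60);y,x=np.where(m);return x.min(),x.max(),y.min(),y.max()
print(red(s),red(n))
E
```

```text
[0.5395 0.0525 0.1583] 16.55 0.0197 [4.8 7.5 0.9] r 0.0448 ang 2.1
F unit x,y 8.7 -2.1
bottle 7.738312909291318
rack 18.231042128603104
driver 2.8127900627900626
(np.int64(113), np.int64(290), np.int64(424), np.int64(539)) (np.int64(90), np.int64(266), np.int64(420), np.int64(537))
```

```bash
python3 - <<'E'
import cv2,numpy as np
a=cv2.imread("pics/scene0.png")[240:400,130:400];b=cv2.imread("pics/s5f.png")[240:400,130:400]
f=lambda i:cv2.resize(i,None,fx=1.45*2/2*1.9,fy=1.8)
cv2.imwrite("pics/cmp.png",np.vstack([f(a),f(b)]))
E
```

```text
(no output)
```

View pics/cmp.png

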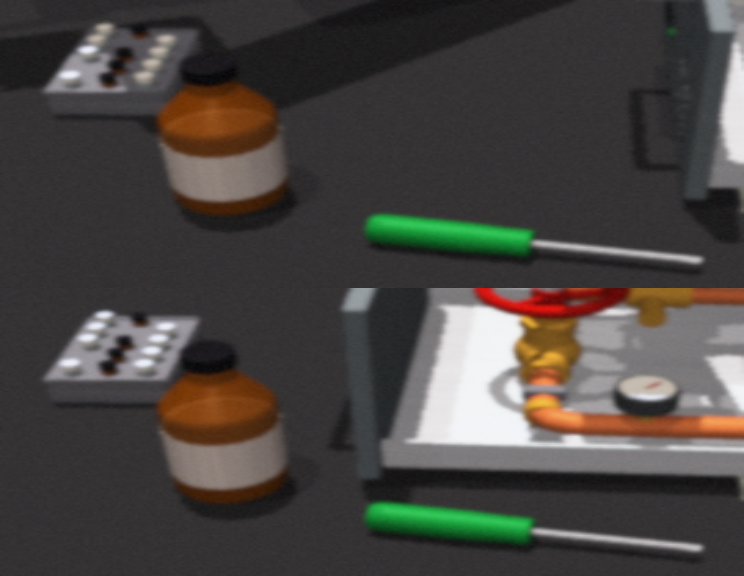

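The rack (corner at 45,90), bottle and screwdriver sit at the same pixels before and after. The differences in the image comparison come from the arm's shadow. The angle reads 2.1° against about 1.7° expected, and the tray is held against its stop, so I'm handing in.

```bash
python3 -c "
from rig import hand_in
print(hand_in())"
```

```text
the job is handed in; nothing more can be done
None
```

I pulled the tray out to its stop, turned the valve shut, and backed it off two full turns. The job was handed in at about 16.6 s with the crank handle still gripped.

- **Tray:** It moved about 206 mm from 24 mm ajar. At the end of travel the pull force rose to about 33 N with no further movement. A late pull of about 10 N on the crank, above the 9 N slide friction, did not move it either. The arm was still pulling outward at about 9 N at hand-in.
- **Valve:** It started about 0.96 turns open and reached its stop where expected. There the crank stopped following the push and the force on it rose to about 10 N, against 2.5 N while turning. After 720° back, the crank angle read 2.1°. I expected about 1.7° there, after allowing for arm flex between pushing shut and pushing open, so the two turns should be right to about half a degree. The hub's own angle was not seen separately.
- **Grip:** The opening was 19.7 mm on the 20 mm sleeve. The arm and gripper force readings I took stayed well under the limits.
- **Bottle, rack and screwdriver:** They are at the same pixels in the scene camera before and after. An automatic image comparison showed a difference at the rack and a smaller one at the bottle. By eye this was only the arm's shadow, which was on them at the start.
- **Failed check:** A colour threshold on the wheel's edges, meant to confirm the tray hadn't shifted, was unreliable because of shading. I relied on the pull force and the crank's radius from the hub instead.

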